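# Rock-test a warped soldering board

### The job

Two white soldering boards lie on the dark steel surface plate, and one of them has warped, so that one of its ends stands clear of the plate. Show that it rocks by pressing its raised end straight down onto the plate for a moment, without shoving it along, and let go; then pick that board up and lay it flat, same side up, inside the aluminium scrap tray. Leave the flat board where it is.

Things in the scene. Friction and masses are not known exactly. Their poses are not given: they have to be found in the camera images.
- warped_mid (a point): Centre (half-way up) of the warped board, to grip across its width: loose off-white ceramic slab, 160 x 50 x 14 mm, 150 g. Flat to 15 mm beyond here, then bent up (9, later 18 degrees), underside of the tip 17 mm clear of the plate. x along it to the raised end, y across, z up. 2 to 4 N on the raised end rocks it 18 degrees until the bent end lies on the plate; let go, it falls back.
- raised_end (a point): Point to press: top face of the warped board's raised end, mid-width, 12 mm in from the tip. It stands 27 mm above the steel plate at the start, 14 mm when rocked. Same axes as the board.
- sound_mid (a point): Centre (half-way up) of the flat, sound board, also off-white ceramic, 160 x 50 x 14 mm, lying on the same steel plate (240 x 360 mm, 25 mm high). x along its length, z up. Not to be moved.
- scrap_tray: Open aluminium tray fixed to the bench, 240 mm along its x axis, 180 mm along its y axis, walls 25 mm high and 4 mm thick; inner floor about 4 mm above the bench. Origin at the centre of its underside, z up.
Not all that is in view belongs to the job. What is shaped like the part that bears warped_mid but blue is not meant.

How it is judged:
By the outcome, as a careful person would: the job done as asked, in the order asked, and still so for the second after the job is handed in, with the robot touching nothing.
It also fails if it takes over 54 s, if anything falls off the work surface, if the arm or the gripper's body presses on something with over 40 N, if the wrist force passes 120 N, or if a joint passes its speed limit or range.

### The arm

A 6-joint arm with a two-finger parallel gripper is mounted at the origin on the work surface. World frame = base frame: x ahead of the robot, y to its left, z up, the work surface at z = 0. Lengths are in m, angles in rad, forces in N, time in s.
With the tool pointing down it reaches from about 0.2 to 0.875 m from the base axis. Payload 3.4 kg.
Tool frame: the origin (TCP) lies between the finger pads; the fingertips stand 19 mm ahead of it and the grasp point (between the pads) is the TCP; z points along the fingers, x is the direction in which the jaws open and shut, and the axes are right-handed (so a half turn about z gives the same grasp; the last joint's range is limited). The gripper opens to 94 mm and grips with 3 to 60 N. Pads are 16 mm wide; open, the fingers measure 119 mm over their backs; the gripper's body (75 mm by 177 mm) begins 78 mm behind the grasp point.
Start: joints at [-1.439, 0.276, 1.505, -0, 1.361, -0.121], TCP at [0.144, -0.557, 0.224] pointing down, gripper open.
Joint ranges: [-2.89, 2.89], [-0.75, 2.08], [0.22, 2.7], [-1.18, 4.32], [0.11, 2.71], [-2.7, 2.7]. Speed limits (rad/s): [2.57, 2.57, 3.14, 3.14, 3.14, 3.14].

### API

Orientations are given as a unit quaternion [x, y, z, w].
In Python, from plant import arm, viewer, finish_job gives the robot as it stands. Calls block until the motion is done:
- arm.reach(position, orientation): joint-space move of the TCP to a pose.
- arm.line_to(position, frame=None, velocity=0.15): straight line of the TCP; frame=None keeps the orientation; velocity is the mean speed in m/s.
- arm.set_joints(angles): joint-space move.
- arm.command_gripper(opening): opening from 0.0 (shut) to 1.0 (fully open); the grip force is fixed at half the most; returns when the fingers have stopped.
- arm.pause(seconds).
- arm.inverse_kinematics(position, orientation): joint angles nearest the present ones, or None.
- arm.state(): the state.
- viewer.grab_frame(name): name is "scene" or "side" or "wrist"; returns a dict with "img" (400x640x3 uint8, red, green, blue), "z_map" (400x640 float32, m along the optical axis (not along the pixel's ray), 0 where there is no reading), "fx", "fy", "cx", "cy" (pixels), "k1" (the pictures are not rectified: a ray, as slopes to the right and down, at radius r is drawn at 1 + k1 r^2 times it, then the intrinsics apply), "rvec" (rotation vector, rad) and "tvec" (3), from world to camera coordinates, as OpenCV has them. Camera axes: x right, y down, z forward; pixel columns grow to the right and rows downward; lengths in m; the calibration is good to about 2 mm. A picture is of the moment at which its call begins.
A pose or a line that the arm cannot do raises arm.PlanningError and nothing moves.
- finish_job(): hands the job in, once; it reports no verdict.
The state is a dict: "time_s": time; "joint_positions": joint angles; "qd": joint speeds; "tau": joint torques, N m; "eef_pos": TCP position; "orientation": TCP orientation; "wrist_force": force on the tool from outside, world axes, zero at the start; "torque": the same for the moment, N m; "finger_gap": opening from 0.0 (shut) to 1.0 (fully open).
Only numpy, scipy, OpenCV 4.12 (cv2) and the standard library are available. Lean on these libraries where they do the work, as an engineer would, in place of code of your own. Each camera call takes 0.05 s, during which the arm holds its last target. There are 200 camera calls.

## Working session

There is one attempt and no reset: what is moved stays moved. The work goes in short steps, each a Python script; the robot and the scene stay as the last script left them, time stands still between calls to the robot, and variables do not carry over. Pictures are saved under pics/ and viewed, about 8 in all and at most 12, crops included, and the job is handed in when it is done.

```bash
mkdir -p pics; ls
cat > h.py <<'E'
import numpy as np, cv2
from plant import arm, viewer, finish_job
def grab(n,save=None):
    f=viewer.grab_frame(n)
    if save: cv2.imwrite('pics/'+save,f['img'][:,:,::-1])
    return f
def cloud(f):
    K=np.array([[f['fx'],0,f['cx']],[0,f['fy'],f['cy']],[0,0,1.]])
    h,w=f['z_map'].shape
    u,v=np.meshgrid(np.arange(w),np.arange(h))
    p=np.stack([u,v],-1).reshape(-1,1,2).astype(np.float64)
    n=cv2.undistortPoints(p,K,np.array([f['k1'],0,0,0.]),None,None,None,(3,100,1e-9)) if False else cv2.undistortPoints(p,K,np.array([f['k1'],0,0,0.]))
    n=n.reshape(h,w,2); z=f['z_map'].astype(float)
    c=np.dstack([n[...,0]*z,n[...,1]*z,z])
    R=cv2.Rodrigues(np.array(f['rvec'],float))[0]
    W=(c-np.array(f['tvec'],float).ravel())@R
    W[z<=0]=np.nan
    return W
E
python3 - <<'E'
from h import *
import pickle
d={}
for n in('scene','side','wrist'):
    d[n]=grab(n,n+'0.png'); f=d[n]; print(n,f['fx'],f['k1'],np.isfinite(cloud(f)[...,0]).mean(), arm.state()['time_s'])
pickle.dump(d,open('f0.pkl','wb'))
E
```

```text
pics
scene 480.41246897134994 0.006731377972243706 0.9962890625 0.05
side 426.2426086011354 -0.020725418657952945 0.9960703125 0.1
wrist 350.19096694131883 -0.027433336647530664 0.996125 0.15
```

View pics/scene0.png

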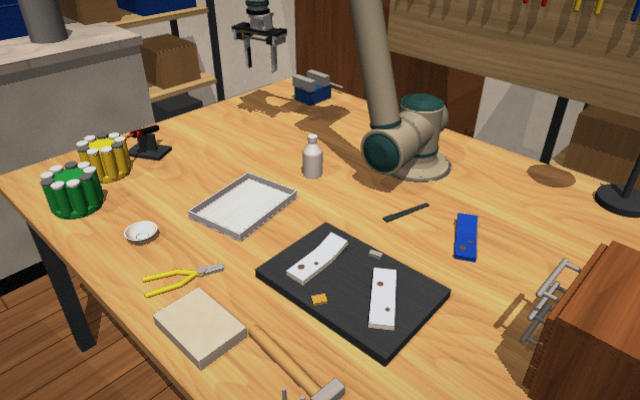

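View pics/side0.png

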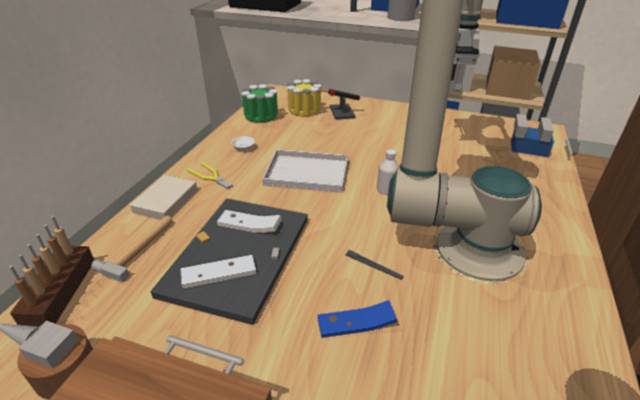

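The scene view shows two white boards on the dark plate, A at (318,258) and B at (383,298). It also shows a blue lookalike at (466,237), the tray at (244,205) and a tan block at (200,327). In the side view A is at (248,221) and looks bent at its right end, while B at (218,271) looks straight. I'll check this with the depth data and a close crop.

Run:
```python
from h import *
import pickle
d=pickle.load(open('f0.pkl','rb'))
for n in('scene','side'):
    f=d[n];W=cloud(f);im=f['img'].astype(int)
    white=(im.min(2)>120)&(im.max(2)-im.min(2)<40)&(W[...,2]>.028)&(W[...,2]<.075)
    k,lab,st,ce=cv2.connectedComponentsWithStats(white.astype(np.uint8))
    for i in range(1,k):
        if st[i,4]<250: continue
        P=W[lab==i]
        (c,s,a)=cv2.minAreaRect(P[:,:2].astype(np.float32)*1000)
        print(n,ce[i].round(),st[i,4],'rect',np.round(c,1),np.round(s,1),round(a,1),'z',np.percentile(P[:,2],[2,50,98]).round(4))
        b=cv2.boxPoints((c,s,a))/1000; e=b[1]-b[0],b[2]-b[1]
        L=max(e,key=np.linalg.norm);L=L/np.linalg.norm(L);t=(P[:,:2]-np.array(c)/1000)@L
        print('  axis',L.round(3),[(int(m*1000),round(float(np.median(P[np.abs(t-m)<.007,2]))*1000,1)) for m in np.arange(-.075,.08,.015) if (np.abs(t-m)<.007).any()])
    # plate
    dark=(im.max(2)<75)&(W[...,2]>.018)&(W[...,2]<.032); P=W[dark]; 
    k,lab,st,ce=cv2.connectedComponentsWithStats(dark.astype(np.uint8)); i=1+st[1:,4].argmax();P=W[lab==i]
    print(' plate',cv2.minAreaRect(P[:,:2].astype(np.float32)*1000),np.median(P[:,2]))
    # tray: rim
    u,v=((244,205) if n=='scene' else (307,170)); c0=W[v,u]; print(' tray floor',c0.round(4))
    r=(np.hypot(W[...,0]-c0[0],W[...,1]-c0[1])<.19)&(W[...,2]>.019)&(W[...,2]<.03)&(im.max(2)-im.min(2)<45)&(im.min(2)>75)
    k,lab,st,ce=cv2.connectedComponentsWithStats(r.astype(np.uint8),connectivity=8); i=1+st[1:,4].argmax();P=W[lab==i]
    print(' tray rim',cv2.minAreaRect(P[:,:2].astype(np.float32)*1000),st[i],np.median(P[:,2]))
a=cv2.resize(d['scene']['img'][215:345,250:455],None,fx=3,fy=3,interpolation=2)[:,:,::-1]
b=cv2.resize(d['side']['img'][195:300,150:315],None,fx=3,fy=3,interpolation=2)[:,:,::-1]
c=np.zeros((a.shape[0]+0,a.shape[1],3),np.uint8);c[:]=a
cv2.imwrite('pics/c1.png',c); cv2.imwrite('pics/c2.png',b)
```

```text
scene [317. 258.] 1153 rect [574.  126.9] [157.6  53.9] 3.0 z [0.0324 0.0388 0.053 ]
  axis [0.999 0.052] [(-75, 52.2), (-60, 48.7), (-45, 43.8), (-30, 39.8), (-15, 37.8), (0, 37.9), (15, 37.9), (30, 37.9), (45, 38.3), (60, 37.9), (75, 37.2)]
scene [382. 299.] 1415 rect [563.3 305.2] [163.1  49.8] 35.0 z [0.0312 0.0379 0.0406]
  axis [0.819 0.574] [(-75, 37.7), (-60, 38.1), (-45, 38.2), (-30, 37.6), (-15, 37.9), (0, 38.2), (15, 38.0), (30, 38.2), (45, 38.1), (60, 38.1), (75, 36.8)]
scene [197. 325.] 2150 rect [861.9  82.4] [107.9 158.9] 0.1 z [0.0281 0.0296 0.032 ]
  axis [ 0.001 -1.   ] [(-75, 29.5), (-60, 29.7), (-45, 29.7), (-30, 29.7), (-15, 29.5), (0, 29.5), (15, 29.7), (30, 29.5), (45, 29.5), (60, 29.5), (75, 29.5)]
 plate ((563.3271484375, 217.8316650390625), (242.46754455566406, 359.1828918457031), 1.7451103925704956) 0.02393020017737844
 tray floor [ 0.5283 -0.1958  0.0038]
 tray rim ((531.85107421875, -190.4410400390625), (243.6118621826172, 183.45968627929688), 10.123504638671875) [188 173 109  63 489] 0.022398233193440774
side [608.  33.] 529 rect [ -678.  -2195.1] [ 59.2
[... 546 characters left out ...]
[(-75, 53.8), (-60, 49.9), (-45, 45.7), (-30, 42.0), (-15, 39.7), (0, 39.4), (15, 39.7), (30, 39.1), (45, 39.4), (60, 39.4), (75, 39.1)]
side [217. 269.] 1210 rect [564.3 300.7] [158.6  64.8] 34.6 z [0.0364 0.0395 0.0421]
  axis [0.824 0.567] [(-75, 39.7), (-60, 39.4), (-45, 39.6), (-30, 39.5), (-15, 39.2), (0, 39.6), (15, 39.5), (30, 39.3), (45, 39.6), (60, 39.4), (75, 39.4)]
 plate ((558.2708129882812, 222.0718994140625), (234.2308349609375, 353.77447509765625), 1.6064364910125732) 0.023083372357022368
 tray floor [ 0.5326 -0.199   0.005 ]
 tray rim ((530.738525390625, -189.3773193359375), (238.8336181640625, 185.8043670654297), 10.40025806427002) [263 149  85  38 437] 0.023488347477987708
```

View pics/c2.png

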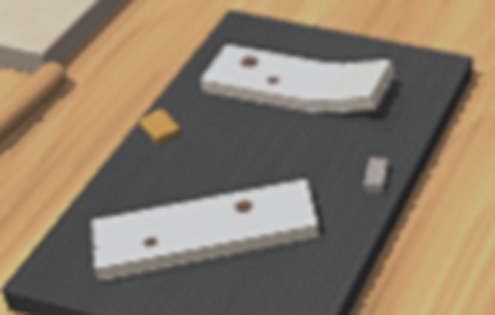

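A, at scene (317,258), is the warped board. Its top is at z = 0.039 on the flat part and rises to 0.053 at the end nearest the robot (–x), as described. B is flat at 0.038, so it stays put, and the blue board is excluded by colour. The crop shows the same bend at (360,85). Next I'll get a vertical view from the wrist camera to refine this.

```bash
cat >> h.py <<'E'
from scipy.spatial.transform import Rotation as Ro
def down(phi):
    c,s=np.cos(phi),np.sin(phi)
    return Ro.from_matrix(np.array([[c,s,0],[s,-c,0],[0,0,-1]])).as_quat()
def best(p,phi):
    q0=np.array(arm.state()['joint_positions']);o=[]
    for k in(0,np.pi):
        q=arm.inverse_kinematics(list(p),list(down(phi+k)))
        if q is not None:o.append((np.abs(np.array(q)-q0).max(),phi+k,q))
    m=min(o,key=lambda t:t[0]);return m[1],m[2]
def board(f,lo=.028):
    W=cloud(f);im=f['img'].astype(int)
    white=(im.min(2)>120)&(im.max(2)-im.min(2)<40)&(W[...,2]>lo)&(W[...,2]<.09)
    k,lab,st,ce=cv2.connectedComponentsWithStats(white.astype(np.uint8));o=[]
    for i in range(1,k):
        if st[i,4]<600: continue
        P=W[lab==i];c,s,a=cv2.minAreaRect(P[:,:2].astype(np.float32)*1000)
        o.append((ce[i].round(),np.round(c,1),np.round(s,1),round(a,2),np.percentile(P[:,2],[3,50,97]).round(4),P))
    return o
E
python3 - <<'E'
from h import *
import pickle
d=pickle.load(open('f0.pkl','rb'));W=cloud(d['scene']);print('bottle',W[140,312].round(3),W[160,312].round(3),W[172,312].round(3))
p=[.57,.13,.30]; phi,q=best(p,np.pi/2+.045); print(phi,np.round(q,2))
arm.set_joints(q); s=arm.state(); print(s['time_s'],np.round(s['eef_pos'],4),np.round(s['wrist_force'],2))
f=grab('wrist','w1.png'); pickle.dump(f,open('w1.pkl','wb'))
for b in board(f): print(b[:-1])
E
```

```text
bottle [ 0.287 -0.172  0.123] [ 0.296 -0.163  0.064] [ 0.296 -0.164  0.023]
1.6157963267948965 [ 0.11  0.26  1.34 -0.    1.54 -1.51]
3.0083 [0.5702 0.1292 0.2999] [-0.34  0.63 -0.04]
(array([464., 165.]), array([562. , 304.2]), array([161.7,  50.9]), 34.79, array([0.0377, 0.0393, 0.0409]))
(array([320., 165.]), array([572.1, 126.5]), array([156.3,  50.1]), 2.75, array([0.0381, 0.0402, 0.0544]))
(array([277., 358.]), array([851.4,  80.7]), array([ 87. , 160.8]), 2.4, array([0.0289, 0.0303, 0.0318]))
```

View pics/w1.png

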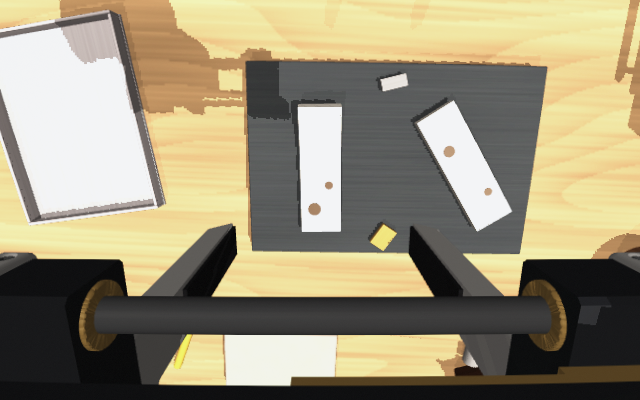

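The wrist view agrees: warped board centre (0.5725, 0.127), axis 2.7°, raised end at the top of the image near (320,105), and plan size 156 x 50 mm. Now the press.

Run:
```python
from h import *
import pickle
a=np.radians(2.7); u=-np.array([np.cos(a),np.sin(a)])
p=np.array([.5728,.127])+.067*u; phi=np.pi/2+a
arm.command_gripper(0.0)
ph,q=best([*p,.12],phi); arm.set_joints(q)
arm.line_to([*p,.078],velocity=.08)
arm.pause(.2); f0=np.array(arm.state()['wrist_force']); print('f0',f0.round(2),arm.state()['time_s'])
z=.078; 
while z>.0535:
    z-=.001 if z<.0605 else .003
    arm.line_to([*p,z],velocity=.02)
    s=arm.state(); df=np.array(s['wrist_force'])-f0
    print(round(z,4),np.round(s['eef_pos'],4),df.round(2),round(s['time_s'],2))
    if df[2]>9: break
arm.pause(.5); s=arm.state(); print('held',np.round(s['eef_pos'],4),(np.array(s['wrist_force'])-f0).round(2))
f=grab('side','press.png'); cv2.imwrite('pics/p.png',cv2.resize(f['img'][185:300,150:315],None,fx=3,fy=3,interpolation=2)[:,:,::-1])
```

```text
f0 [ 0.43 -0.24  0.31] 6.1333
0.075 [0.5057 0.1238 0.0749] [-1.21  0.61  0.42] 6.43
0.072 [0.5059 0.1238 0.0719] [-0.42  0.34 -0.67] 6.73
0.069 [0.5059 0.1238 0.0689] [-0.71 -0.97 -0.22] 7.03
0.066 [0.5058 0.1238 0.0658] [-0.57  0.84  0.67] 7.33
0.063 [0.5058 0.1239 0.063 ] [-0.59  0.59  1.11] 7.63
0.06 [0.5056 0.1238 0.0598] [-1.38  0.17  2.38] 7.93
0.059 [0.5056 0.1238 0.0589] [-2.57 -0.95  2.18] 8.18
0.058 [0.5057 0.1238 0.0583] [-2.47  0.41  5.11] 8.43
0.057 [0.5057 0.1238 0.0582] [-3.03 -0.31 11.16] 8.68
held [0.5057 0.1238 0.0582] [-4.65  0.04 11.45]
```

View pics/p.png

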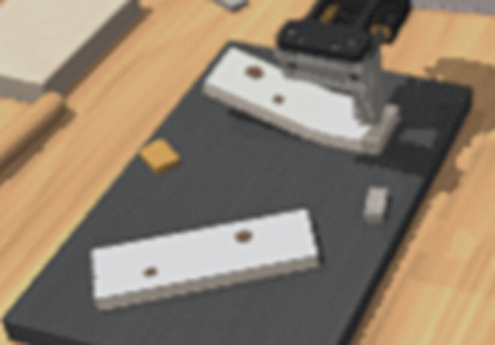

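The picture shows the bent end lying on the plate at (375,140) and the far end lifted, with a shadow under it. The TCP stopped at 0.0582, so the tip was at 0.039 as expected. Next I'll release, re-measure and grip.

Run:
```python
from h import *
s=arm.state();p=np.array(s['eef_pos'])
arm.line_to([p[0],p[1],.085],velocity=.04)
p0=[.57,.13,.25]; ph,q=best(p0,np.pi/2+.047); arm.set_joints(q); arm.command_gripper(1.0); arm.pause(.1)
for n in('wrist','scene'):
    f=grab(n,n+'2.png')
    for b in board(f): print(n,b[:-1])
print(arm.state()['time_s'])
```

```text
wrist (array([481., 172.]), array([561.7, 303.6]), array([160.5,  51.6]), 34.36, array([0.0378, 0.0393, 0.0408]))
wrist (array([319., 171.]), array([571.9, 126.8]), array([157.5,  50. ]), 3.13, array([0.0381, 0.0401, 0.0545]))
wrist (array([267., 369.]), array([828.6,  80.7]), array([ 47.2, 158.5]), 0.39, array([0.0287, 0.0303, 0.0317]))
scene (array([317., 258.]), array([574.3, 127.5]), array([155.6,  53.4]), 2.79, array([0.0311, 0.0385, 0.0524]))
scene (array([383., 299.]), array([562.5, 304.6]), array([164.5,  49.7]), 35.0, array([0.0324, 0.0379, 0.0402]))
scene (array([197., 325.]), array([860.9,  83.1]), array([106.8, 159.5]), 0.02, array([0.0282, 0.0296, 0.0319]))
12.475
```

The board hasn't shifted from the press. Now the grip and lift.

Run:
```python
from h import *
a=np.radians(2.8);phi=np.pi/2+a;p=[.5728,.127]
ph,q=best([*p,.12],phi); arm.set_joints(q)
arm.line_to([*p,.047],velocity=.08)
arm.command_gripper(0.0); s=arm.state(); print('gap',s['finger_gap']*94,s['time_s'],np.round(s['wrist_force'],1))
arm.line_to([*p,.12],velocity=.07); arm.pause(.1)
s=arm.state(); print('gap',s['finger_gap']*94,s['time_s'],np.round(s['wrist_force'],1),np.round(s['eef_pos'],4))
f=grab('side','l.png'); cv2.imwrite('pics/l2.png',cv2.resize(f['img'][130:300,150:350],None,fx=3,fy=3,interpolation=2)[:,:,::-1])
```

```text
gap 49.569210027651685 14.8667 [-0.7  0.7 -0.2]
gap 49.638297624234944 16.1583 [-0.  -0.5 -1.5] [0.5724 0.127  0.1194]
```

View pics/l2.png

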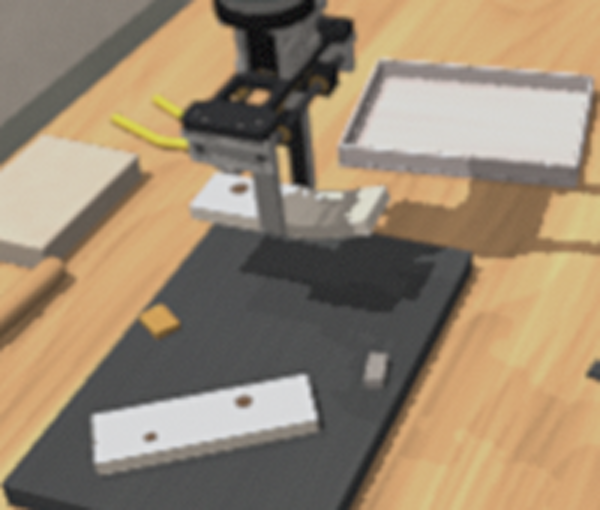

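The board is held level, bent end up and towards the robot, at (360,215). Now I'll place it in the tray.

Run:
```python
from h import *
a=np.radians(10.2);p=[.531,-.190]
ph,q=best([*p,.12],np.pi/2+a); print(ph,np.round(q,2)); arm.set_joints(q)
arm.line_to([*p,.032],velocity=.07); arm.pause(.2)
f0=np.array(arm.state()['wrist_force']);z=.032
while z>.0255:
    z-=.001; arm.line_to([*p,z],velocity=.02); s=arm.state(); d=np.array(s['wrist_force'])-f0
    print(round(z,4),np.round(s['eef_pos'],4),d.round(1))
    if d[2]>3.5: break
arm.command_gripper(.85); arm.pause(.2)
arm.line_to([*p,.13],velocity=.08)
ph,q=best([.45,.0,.30],np.pi/2); arm.set_joints(q); arm.pause(.2)
s=arm.state(); print(s['time_s'],s['finger_gap'])
for n in('scene','side'):
    f=grab(n,n+'3.png')
    for b in board(f,.01): print(n,b[:-1])
f=grab('scene'); cv2.imwrite('pics/t.png',cv2.resize(f['img'][160:350,170:460],None,fx=2.5,fy=2.5,interpolation=2)[:,:,::-1])
```

```text
1.7488199104983182 [-0.47  0.34  1.69 -0.    1.11 -2.22]
0.031 [ 0.531 -0.19   0.031] [ 1.2 -0.6 -1.8]
0.03 [ 0.5309 -0.19    0.0299] [-0.4  0.1 -1.2]
0.029 [ 0.5309 -0.19    0.0289] [ 0.3 -0.2 -0.9]
0.028 [ 0.531  -0.19    0.0279] [ 0.   0.1 -0.8]
0.027 [ 0.5309 -0.19    0.0269] [-0.1 -0.6 -0.8]
0.026 [ 0.5311 -0.1901  0.026 ] [ 0.  -0.4 -1.6]
0.025 [ 0.5311 -0.19    0.026 ] [-1.2  0.2  5.8]
24.35 0.8480330138688351
scene (array([243., 205.]), array([ 531.6, -190.1]), array([245. , 185.5]), 9.48, array([0.0105, 0.0212, 0.0255]))
scene (array([244., 202.]), array([ 533.3, -188.5]), array([158. ,  54.8]), 10.34, array([0.0131, 0.0177, 0.0315]))
scene (array([383., 299.]), array([554.9, 300.5]), array([182.3,  51.9]), 34.89, array([0.0249, 0.0378, 0.0402]))
scene (array([198., 325.]), array([861.6,  81.8]), array([109.1, 160.2]), 0.78, array([0.027 , 0.0294, 0.0318]))
side (array([608.,  33.]), array([ -683.4, -2202.5]), array([ 68.8, 365.8]), 89.57, array([0.0131, 0.0502, 0.0874]))
side (array([307., 170.]), array([ 530.9, -190.8]), array([238.7, 188.5]), 10.22, array([0.0107, 0.0195, 0.0268]))
side (array([163., 194.]), array([858.4,  84.2]), array([160. , 110.4]), 88.7, array([0.0278, 0.031 , 0.0337]))
side (array([217., 269.]), array([566.9, 298.1]), array([164.9,  70.3]), 34.89, array([0.0266, 0.0395, 0.0418]))
```

View pics/t.png

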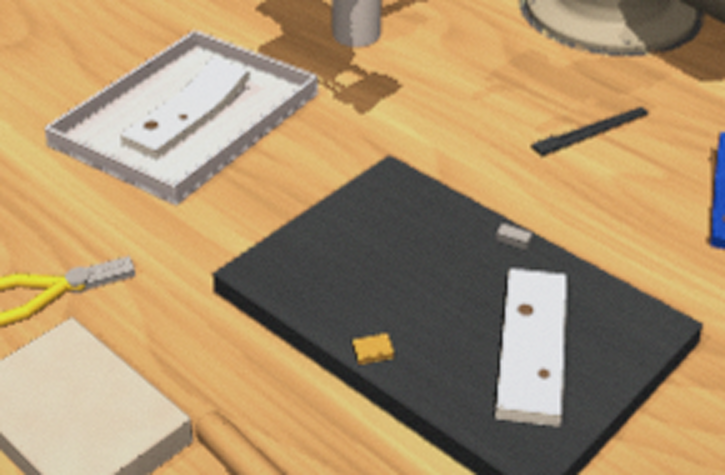

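The board lies flat in the tray, spots up, at (185,105) in the crop. Its flat top is at z = 0.018 (4 + 14 mm). The sound board hasn't moved and the arm is clear, so I'm handing in.

```bash
python3 -c "
from h import *
print(finish_job(), arm.state()['time_s'])"
```

```text
the job is handed in; nothing more can be done
the job is handed in; nothing more can be done
```

The job is done and handed in at about 24.5 s of the 54 s allowed.

- **Press:** I pressed the warped board's raised end straight down with the closed fingers until it lay on the plate. The fingertips stopped at z = 0.039 with about 11 N down and up to about 5 N sideways. I held it for about half a second, then let go. The board fell back, and its position agreed with the earlier one to within 1 mm.
- **Placing:** I gripped the board across its middle (49.6 mm between the fingers) and laid it same side up in the scrap tray. The last pictures put it within about 3 mm of the tray centre and in line with the tray. Its flat top is at z = 0.018, which is right for lying on the tray floor.
- **Sound board:** It is still in the same place in the pictures (scene pixel 383,299). The last fitted rectangle shifted by up to 8 mm, and I put that down to the lower height cut-off I used, which took in the board's sides.

No checks failed. The two fixed cameras disagreed by 1–2 mm in height, which is within the stated calibration.

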